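Open the feed-gear housing in the joinery shop

ROBOT

A 6-joint arm with a two-finger parallel gripper is mounted at the origin on the work surface. World frame = base frame: x ahead of the robot, y to its left, z up, the work surface at z = 0. Lengths are in m, angles in rad, forces in N, time in s.
With the tool pointing down it reaches from about 0.275 to 0.825 m from the base axis. Payload 4.9 kg.
Tool frame: the origin (TCP) lies midway between the tips of the shut fingers; the grasp point (between the pads) lies 19 mm behind it (bot.pinch_z is the distance from the TCP to the grasp point, in m); x points along the fingers, y is the direction in which the jaws open and shut, and the axes are right-handed (so a half turn about x gives the same grasp; the last joint's range is limited). The gripper opens to 85 mm and grips with 20 to 120 N. Pads are 22 mm wide; open, the fingers measure 114 mm over their backs; the gripper's body (76 mm by 85 mm) begins 54 mm behind the grasp point. The pads swing forward as they close: fully open they stand 13 mm farther back than shut.
Start: joints at [1.095, 0.326, -0.193, 1.052, 0, 1.437], TCP at [0.184, 0.518, 0.231] pointing down, gripper open.
Joint ranges: [-2.65, 2.65], [-0.97, 1.79], [-1.3, 1.35], [-1.93, 2.1], [-1.47, 1.37], [-3.14, 3.14]. Speed limits (rad/s): [2.57, 2.57, 3.14, 3.14, 3.14, 3.14].

INTERFACE

Orientations are given as a unit quaternion [w, x, y, z].
In Python, from workcell import bot, imaging, job_done gives the robot as it stands.
- The arm moves only by the tool arm_command, never from a script. Its arguments are lists of equal length, an entry for each row: "translation": the shift along the tool's x, y, z in cm, a list of three; "twist": the turn, a rotation vector about the tool's x, y, z in degrees, a list of three; "jaw": the opening, from -1 (shut) to 1 (fully open). In form: {"translation": [[dx, dy, dz], ...], "twist": [[wx, wy, wz], ...], "jaw": [jaw, ...]}. A call has 1 to 12 rows; each row is the pose to reach, as a shift and turn from the pose measured when the call began, along the tool's axes at that moment; what a row does not reach only later rows make up. A row lasts 1/12 s, in which the tool goes at most 41.7 mm and 7.16 degrees, less where a joint would pass 70% of its speed; a pose out of reach is approached as far as the arm can. A call with a gripper value outside its range is refused whole. The fingers move at their own pace and stop on an object; "newtons" is the grip in N (left out, the last holds). Time passes only in rows, so rows that repeat a pose let the fingers close. It gives the time, the measured TCP pose, the force and the opening at its end, in the units of the state.
- bot.get_obs(): the state, without advancing time (a new reading comes with each control period).
- imaging.snapshot(name): name is "scene" or "side" or "wrist"; returns a dict with "frame" (480x640x3 uint8, red, green, blue), "vertical_fov" (degrees; the focal length in pixels is half the picture's height over the tangent of half this angle, whatever the lens; pixels are square), "cx", "cy" (the principal point, pixels), "rvec" (rotation vector, rad) and "tvec" (3), from world to camera coordinates, as OpenCV has them; the wrist camera has in their place "tool_from_camera" (4x4, takes a point from camera to tool coordinates, whose origin is the TCP and whose axes are the tool frame's). Camera axes: x right, y down, z forward; pixel columns grow to the right and rows downward; lengths in m; the calibration is good to about 2 mm. The wrist camera is an equidistant fisheye: a pixel r from the principal point sees the ray r / f radians off the axis. A picture is of the moment at which its call begins: read the wrist's pose just before it. There is no depth.
- job_done(): hands the job in, once; it reports no verdict.
Trained networks look in a picture, given as the dict that the camera call returned (one of the last four; its "shot" number tells which), for a name from the list of things; names that differ only in an ending like _2 or _b are one class to them, and where a whole thing is asked for, a point or a joint stands for the part that bears it (a point fixed in the world has none). Each returns a list of dicts, best first, with "confidence" (0 to 1); they miss things now and then, are a little off and sometimes report something else, mostly with a low value. They report only what shows in the picture. A call takes as long as a camera call.
- imaging.look_for(picture, query): "at" ([x, y, z] in m, in the coordinates of the camera as it stood for that picture, good to about 4 mm: the middle of the surface that is visible of it).
- imaging.spot_point(picture, query): "at" ([x, y, z] in m, in the coordinates of the camera as it stood for that picture, good to about 4 mm: a listed point, or the origin of a listed thing).
The state is a dict: "time": time; "joints": joint angles; "joint_velocities": joint speeds; "effort": joint torques, N m; "ee_pos": TCP position; "orientation": TCP orientation; "ft_force": force on the tool from outside, world axes, zero at the start; "wrist_torque": the same for the moment, N m; "finger_gap": finger opening in m.
Only numpy, scipy, OpenCV 4.12 (cv2) and the standard library are available. Lean on these libraries where they do the work, as an engineer would, in place of code of your own. Each camera call takes 0.05 s, during which the arm holds its last target.

TASK

Take the cover off the gear housing: first loosen both of its wing screws with a quarter turn anticlockwise (seen from above) while the cover stays on, then lift the cover off by its bar pull. Set it down gently (do not drop it), right way up, in the middle of the bare plywood board with its long side along the board's long side, the screws left loose, and let go.

Things in the scene. Friction and masses are not known exactly. Their poses are not given: they have to be found in the camera images.
- cover: Loose aluminium cover, plate 230 x 112 x 4 mm, 0.4 kg, on top of a fixed grey gear housing (250 x 124 x 74 mm tall, round green motor at its +x end). x along its length, y across, z up. Origin: middle of its underside, level with the foot of two lips it stands on when laid down (plate top 20 mm up). Lips have about 2 mm play in the housing; it lifts straight up once both screws are loose.
- pull (a point): Centre of the grip of the cover's bar pull, 47 mm above the cover's origin, 27 mm above the plate; axes as the cover. Dark steel bar along x, 44 mm long, 12 mm wide, its top 9 mm above this point and its underside 7 mm below, on two legs.
- screw_far (a joint): Captive steel wing screw on the cover's x axis, 85 mm from the pull towards +x. Flat wing 8 mm thick, about 35 mm wide, from 20 mm below to 7 mm above the pull's point. Value: rad, 0 = tight, wing along the cover's x; grows anticlockwise from above; stop at 1.57 (wing across). Loose beyond 1.05; till then hooked under the housing's rim. Light friction (0.05 N m); stays put, does not rise.
- screw_near (a joint): The same wing screw on the other side: on the cover's x axis, 85 mm from the pull towards -x. Same values and direction.
- board_top (a point): Centre of the top face of the fixed bare plywood board, 290 x 180 mm, 18 mm thick, lying on the bench. x along its length, y across, z up.

How it is judged:
On the way, in this order (a step that is already met when the one before it is completed fails the run):
1. both wing screws are loosened (turned beyond 1.05 rad) while the cover is still in its place on the housing (value of joint each of screw_far, screw_near above 1.05 rad and distance of pull from where it was at the start of the episode below 0.012 m), for 0.1 s.
2. the cover is lifted clear, at least 30 mm up, in the gripper (height (world z) of pull above 0.135 m and contact force between cover and the fingers above 0.5 N), for 0.1 s.
3. the cover is brought down to within 15 mm of lying on the board while still held (z of pull in the frame of board_top below 0.062 m and horizontal distance between pull and board_top below 0.045 m and contact force between cover and the fingers above 0.5 N), for 0.05 s.
At the end, for the whole second after the job is handed in: The cover lies at rest and let go on the plywood board, right way up and flat (within 0.1 rad), its middle within 40 mm of the board's middle, its length along the board's length within 15 degrees (either way round), both screws still loose (beyond 1.0 rad) (horizontal distance between pull and board_top below 0.04 m and z of pull in the frame of board_top between 0.04 and 0.054 m and angle between cover's own z axis and vertical below 0.1 rad and angle between the x axis of cover and the x axis of board_top, either way round below 0.26 rad and value of joint each of screw_far, screw_near above 1 rad and linear speed of cover below 0.02 m/s); the robot touches nothing.
It also fails if it takes over 64 s, if anything falls off the work surface, if the arm or the gripper's body presses on something with over 40 N, if the wrist force passes 120 N, or if a joint passes its speed limit or range.

## Working session

There is one attempt and no reset: what is moved stays moved. The work goes in short steps, Python scripts to look and compute and a tool call to move; the robot and the scene stay as the last step left them, time stands still between calls to the robot, and variables do not carry over. Pictures are saved under pics/ and viewed, and the job is handed in when it is done.

Besides the shell and the picture viewer there is one more tool, called after "Call:" as name(argument=value, ...) on one line, values as JSON. arm_command: Moves the arm, as the interface text tells. Its arguments: {"type":"object","properties":{"translation":{"type":"array","items":{"type":"array","items":{"type":"number"}}},"twist":{"type":"array","items":{"type":"array","items":{"type":"number"}}},"jaw":{"type":"array","items":{"type":"number"}},"newtons":{"type":"number"}},"required":["translation","twist","jaw"]}

```bash
mkdir -p pics; ls
cat > h.py <<'E'
import numpy as np, cv2
from scipy.spatial.transform import Rotation as R
from workcell import bot, imaging
def Rt():
    o=bot.get_obs(); q=o["orientation"]; return R.from_quat([q[1],q[2],q[3],q[0]]).as_matrix(), np.array(o["ee_pos"])
def snap(n,fn=None):
    Rm,t=Rt(); p=imaging.snapshot(n)
    if n=="wrist":
        T=np.eye(4);T[:3,:3]=Rm;T[:3,3]=t; W=T@np.array(p["tool_from_camera"])
    else:
        C=np.eye(4);C[:3,:3]=cv2.Rodrigues(np.array(p["rvec"],float))[0];C[:3,3]=np.array(p["tvec"]).ravel(); W=np.linalg.inv(C)
    if fn: cv2.imwrite("pics/"+fn,p["frame"][:,:,::-1])
    return p,W
def find(p,W,q,f="spot_point",n=2):
    r=getattr(imaging,f)(p,q)[:n]
    for d in r: print(f,q,np.round(W[:3,:3]@np.array(d["at"])+W[:3,3],4),round(d["confidence"],2))
def ray(p,W,u,v,fish=False):
    f=240/np.tan(np.radians(p["vertical_fov"])/2); x=(u-p["cx"])/f;y=(v-p["cy"])/f
    if fish:
        r=np.hypot(x,y); d=np.array([x/r*np.sin(r),y/r*np.sin(r),np.cos(r)]) if r>1e-9 else np.array([0,0,1.])
    else: d=np.array([x,y,1.])
    return W[:3,3],W[:3,:3]@d
def atz(p,W,u,v,z,fish=False):
    o,d=ray(p,W,u,v,fish); return o+d*(z-o[2])/d[2]
E
python3 - <<'E'
from h import *
print(bot.get_obs(), bot.pinch_z)
for n in ["scene","side","wrist"]:
    p,W=snap(n,n+"0.png"); print(n,p["vertical_fov"],W.round(3).tolist())
    for q in ["cover","pull","screw_far","screw_near","board_top"]: find(p,W,q)
E
```

```text
pics
{'time': 0.0, 'joints': array([ 1.09479599e+00,  3.26950284e-01, -1.93567285e-01,  1.05200065e+00,
        1.39443824e-05,  1.43658886e+00]), 'joint_velocities': array([-0.00111459,  0.00045884,  0.00017516,  0.00024751,  0.00188229,
       -0.00052119]), 'effort': array([-1.30999837e-03, -4.43401301e+01,  2.62439346e+01,  1.55151403e-02,
       -3.03571251e-04,  1.10696979e-05]), 'ee_pos': array([0.18407154, 0.51767574, 0.23050465]), 'orientation': array([ 0.69661832,  0.11967545,  0.69699347, -0.12083382]), 'ft_force': array([ 0.10696523, -0.15476336,  0.32695379]), 'wrist_torque': array([-0.05954125, -0.05174857, -0.01511951]), 'finger_gap': 0.08537463870610978} 0.0187
scene 50.815234574170326 [[-0.496, 0.68, -0.539, 1.018], [0.868, 0.398, -0.297, 0.255], [0.012, -0.616, -0.788, 0.767], [0.0, 0.0, 0.0, 1.0]]
spot_point cover [ 0.5286 -0.232   0.0575] 0.91
spot_point pull [ 0.5325 -0.2327  0.1089] 0.77Traceback (most recent call last):
  File "<stdin>", line 5, in <module>
  File "h.py", line 15, in find
    r=getattr(imaging,f)(p,q)[:n]
      ~~~~~~~~~~~~~~~~~~^^^^^
ValueError: it knows: board_top, cover, pull
```

Run:
```python
from h import *
for n in ["scene","side","wrist"]:
    p,W=snap(n,n+"0.png"); print(n,p["vertical_fov"],p["cx"],p["cy"])
    for q in ["cover","pull","board_top"]: find(p,W,q)
    for q in ["screw_far","cover"]:
        try: find(p,W,q,"look_for")
        except Exception as e: print(e)
```

```text
scene 50.815234574170326 324.3811250443438 241.85974047108397
spot_point cover [ 0.5298 -0.2301  0.0587] 0.83
spot_point pull [ 0.5332 -0.2338  0.1101] 0.66
spot_point board_top [0.4969 0.1892 0.0191] 0.8
look_for cover [ 0.5467 -0.2287  0.0784] 0.73
side 55.619716916674676 313.82397328065986 242.27269570448732
spot_point cover [ 0.5346 -0.237   0.0554] 0.56
spot_point pull [ 0.5357 -0.2343  0.1072] 0.83
spot_point board_top [0.495  0.1906 0.018 ] 0.75
look_for screw_far [ 0.6144 -0.2332  0.0965] 0.59
look_for cover [ 0.5264 -0.2419  0.0746] 0.81
wrist 65.70646984690485 316.87797975774447 239.52476231304928
```

View pics/scene0.png

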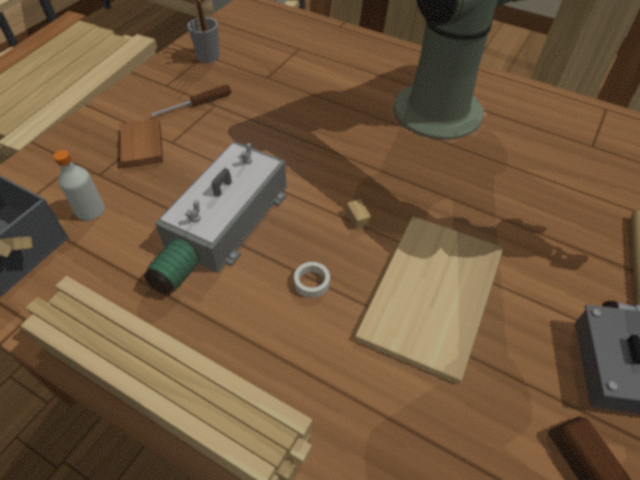

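View pics/side0.png

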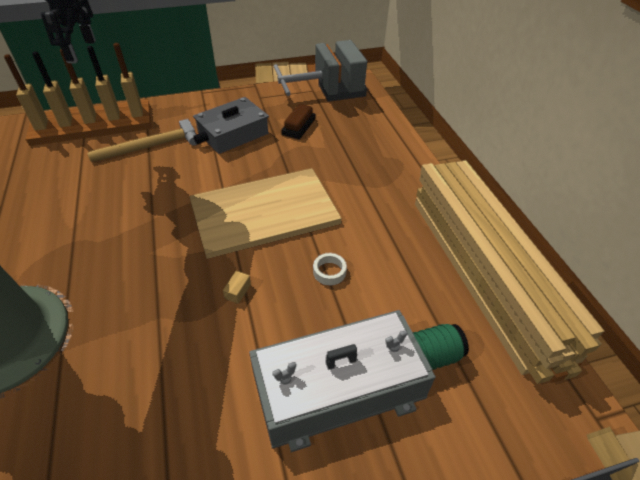

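Run:
```python
from h import *
a=cv2.imread("pics/side0.png")[300:440,240:480]; cv2.imwrite("pics/sz.png",cv2.resize(a,None,fx=3.3,fy=3.3,interpolation=cv2.INTER_CUBIC))
a=cv2.imread("pics/scene0.png")[130:300,130:310]; cv2.imwrite("pics/cz.png",cv2.resize(a,None,fx=3.3,fy=3.3,interpolation=cv2.INTER_CUBIC))
print(Rt()[0].round(3))
for n,L in (("scene",[(413,217),(505,243),(460,380),(358,338)]),("side",[(190,197),(313,170),(341,217),(208,253)])):
    p,W=snap(n)
    for u,v in L: print(n,atz(p,W,u,v,.018).round(4))
```

```text
[[ 0.     0.335  0.942]
 [ 0.     0.942 -0.335]
 [-1.     0.     0.   ]]
scene [0.3633 0.0914 0.018 ]
scene [0.335  0.2679 0.018 ]
scene [0.6352 0.2896 0.018 ]
scene [0.6508 0.1189 0.018 ]
side [0.3459 0.2573 0.018 ]
side [0.6317 0.2782 0.018 ]
side [0.6468 0.1117 0.018 ]
side [0.3647 0.0837 0.018 ]
```

View pics/sz.png

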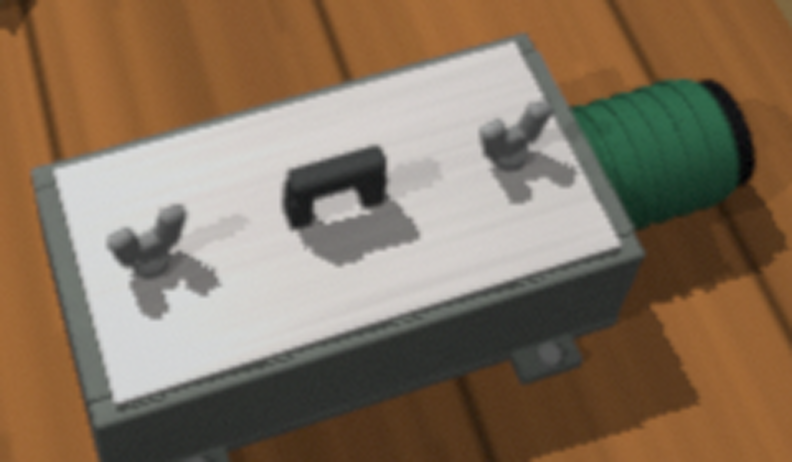

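View pics/cz.png

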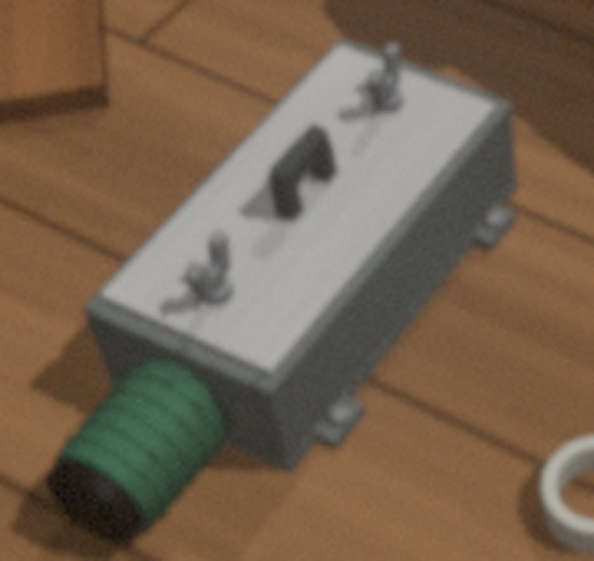

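View pics/wrist0.png

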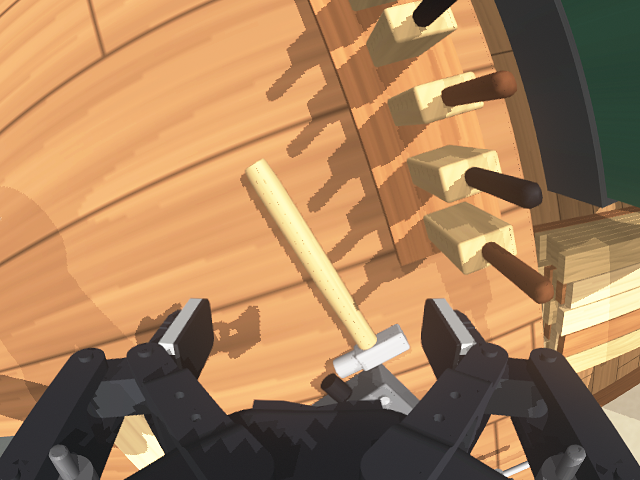

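Run:
```python
from h import *
for n,L,o in (("side",[(55,170),(520,42),(622,250),(115,403)],(240,300)),("scene",[(345,42),(505,103),(272,375),(105,300)],(130,130))):
    p,W=snap(n); P=[]
    for u,v in L: P.append(atz(p,W,u/3.3+o[0],v/3.3+o[1],.078)); print(n,P[-1].round(4))
    r=cv2.minAreaRect(np.array(P)[:,:2].astype(np.float32)); print(r)
    for u,v in ([(150,232),(512,135)] if n=="side" else [(385,90),(207,280)]): print("screw",atz(p,W,u/3.3+o[0],v/3.3+o[1],.094).round(4))
for P in ([[.3633,.0914],[.335,.2679],[.6352,.2896],[.6508,.1189]],[[.3459,.2573],[.6317,.2782],[.6468,.1117],[.3647,.0837]]): print(cv2.minAreaRect(np.array(P,np.float32)))
```

```text
side [ 0.4149 -0.1859  0.078 ]
side [ 0.6452 -0.1774  0.078 ]
side [ 0.6464 -0.2894  0.078 ]
side [ 0.4187 -0.2958  0.078 ]
((0.5319443941116333, -0.237332284450531), (0.23045633733272552, 0.11204122006893158), 1.9713243246078491)
screw [ 0.4482 -0.2347  0.094 ]
screw [ 0.616  -0.2319  0.094 ]
scene [ 0.4158 -0.2909  0.078 ]
scene [ 0.4117 -0.1764  0.078 ]
scene [ 0.6466 -0.1699  0.078 ]
scene [ 0.651  -0.2789  0.078 ]
((0.5314415693283081, -0.22943413257598877), (0.23548750579357147, 0.11460332572460175), 2.0566351413726807)
screw [ 0.4522 -0.2331  0.094 ]
screw [ 0.6215 -0.2292  0.094 ]
((0.4929555356502533, 0.1927921175956726), (0.30092912912368774, 0.17834307253360748), 5.221652984619141)
((0.4970560073852539, 0.1845700740814209), (0.2864667773246765, 0.1746080070734024), 5.668359279632568)
```

Call:
arm_command(translation=[[-1,-2,2],[-2,-5,4],[-2,-8,7],[-2,-12,9],[-2,-15,12],[-2,-18,14],[-2,-21,17],[-2,-24,19],[-2,-27,22],[-2,-30,24],[-2,-33,27],[-2,-36,29]], twist=[[-2,0,0],[-4,0,0],[-6,0,0],[-8,0,0],[-10,0,0],[-12,0,0],[-14,0,0],[-16,0,0],[-18,0,0],[-20,0,0],[-21,0,0],[-21.6,0,0]], jaw=[1,1,1,1,1,1,1,1,1,1,1,1])

```text
time: 2.25
ee_pos: [0.3382, 0.0798, 0.2518]
orientation: [0.708, -0.013, 0.706, 0.013]
ft_force: [1.5, 0.6, 0.4]
finger_gap: 0.0857
```

```bash
cat > go.py <<'E'
import sys
from h import *
# target x y z yaw(deg of tool y), print translation cm and twist
def need(x,y,z,yaw):
    Rm,t=Rt(); c,s=np.cos(np.radians(yaw)),np.sin(np.radians(yaw))
    Y=np.array([c,s,0]);X=np.array([0,0,-1.]);T=np.stack([X,Y,np.cross(X,Y)],1)
    print("T cm",(Rm.T@(np.array([x,y,z])-t)*100).round(2),"twist",np.degrees(R.from_matrix(Rm.T@T).as_rotvec()).round(2))
if len(sys.argv)>4: need(*map(float,sys.argv[1:5]))
o=bot.get_obs(); Rm,t=Rt(); print(o["time"],t.round(4),"yaw",np.degrees(np.arctan2(Rm[1,1],Rm[0,1])).round(2),"gap",round(o["finger_gap"],4),"F",np.round(o["ft_force"],1),"M",np.round(o["wrist_torque"],2),"j",np.round(o["joints"],2))
E
python3 go.py 0.45 -0.235 0.25 92
```

```text
T cm [  0.21 -31.86  10.05] twist [0.04 0.14 0.01]
2.25 [0.3382 0.0798 0.2518] yaw 92.04 gap 0.0857 F [1.5 0.6 0.4] M [-0.02 -0.05 -0.05] j [ 0.02 -0.08 -0.61  1.04 -0.   -0.02]
```

Call:
arm_command(translation=[[0.2,-3,1],[0.2,-6,2],[0.2,-9,3],[0.2,-12,4],[0.2,-15,5],[0.2,-18,6],[0.2,-21,7],[0.2,-24,8],[0.2,-27,9],[0.2,-30,9.5],[0.2,-31.9,10],[0.2,-31.9,10]], twist=[[0,0,0],[0,0,0],[0,0,0],[0,0,0],[0,0,0],[0,0,0],[0,0,0],[0,0,0],[0,0,0],[0,0,0],[0,0,0],[0,0,0]], jaw=[1,1,1,1,1,1,1,1,1,1,1,1])

```text
time: 3.25
ee_pos: [0.4506, -0.2393, 0.2499]
orientation: [0.708, -0.012, 0.706, 0.011]
ft_force: [-0.1, -0.5, 0.8]
finger_gap: 0.086
```

```bash
python3 go.py
python3 - <<'E'
from h import *
p,W=snap("wrist","w1.png")
for q in ["cover","pull"]: find(p,W,q)
find(p,W,"screw_far","look_for",4)
E
```

```text
3.25 [ 0.4506 -0.2393  0.2499] yaw 91.83 gap 0.086 F [-0.1 -0.5  0.8] M [ 0.   -0.01 -0.04] j [-0.63  0.24 -0.27  1.06  0.   -0.67]
spot_point cover [ 0.5293 -0.2346  0.0576] 0.66
spot_point pull [ 0.5332 -0.2332  0.1025] 0.57
look_for screw_far [ 0.6122 -0.2287  0.1049] 0.7
```

View pics/w1.png

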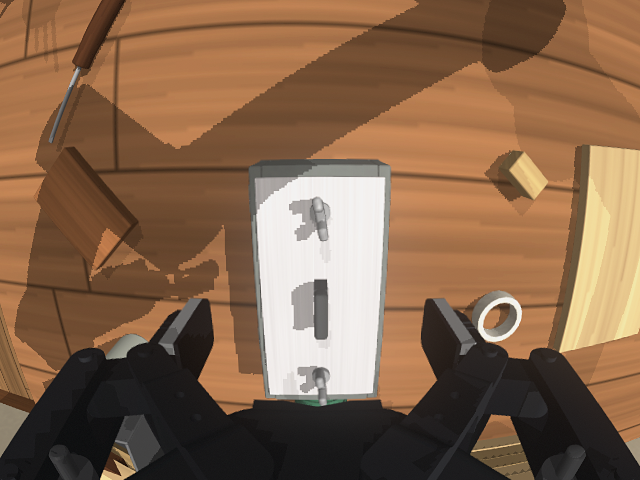

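Run:
```python
from h import *
p,W=snap("wrist"); print(W.round(3))
for u,v,z in [(256,178,.078),(386,178,.078),(378,397,.078),(267,395,.078),(320,282,.114),(321,338,.114),(317,201,.108),(322,238,.108),(319,212,.09),(321,373,.108),(321,402,.108)]: print(u,v,atz(p,W,u,v,z,True).round(4))
a=cv2.imread("pics/w1.png")[150:410,230:410]; cv2.imwrite("pics/w1z.png",cv2.resize(a,None,fx=2.3,fy=2.3,interpolation=cv2.INTER_CUBIC))
```

```text
[[-0.037  0.959  0.281  0.378]
 [ 0.999  0.035  0.011 -0.237]
 [ 0.     0.282 -0.96   0.392]
 [ 0.     0.     0.     1.   ]]
256 178 [ 0.4175 -0.2871  0.078 ]
386 178 [ 0.4132 -0.1759  0.078 ]
378 397 [ 0.647  -0.1597  0.078 ]
267 395 [ 0.6478 -0.2806  0.078 ]
320 282 [ 0.4955 -0.2296  0.114 ]
321 338 [ 0.5485 -0.2266  0.114 ]
317 201 [ 0.4304 -0.2344  0.108 ]
322 238 [ 0.4601 -0.2294  0.108 ]
319 212 [ 0.4429 -0.2323  0.09  ]
321 373 [ 0.5914 -0.2247  0.108 ]
321 402 [ 0.6282 -0.2232  0.108 ]
```

View pics/w1z.png

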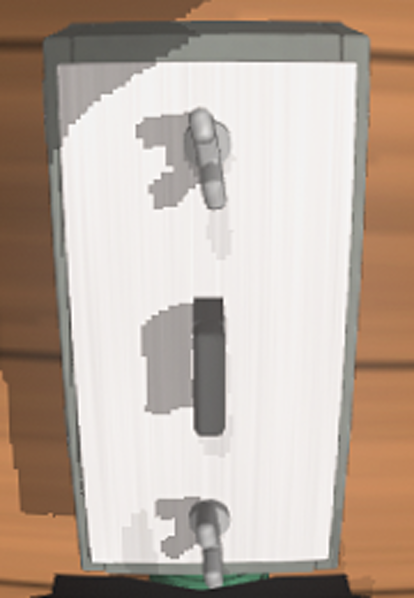

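```bash
python3 go.py .4475 -.2335 .14 95
```

```text
T cm [11.01  0.1  -0.19] twist [-2.9   0.13 -0.01]
3.5 [ 0.4492 -0.2344  0.2501] yaw 92.1 gap 0.0854 F [-0.5 -0.1  0. ] M [-0.03 -0.01 -0.03] j [-0.63  0.23 -0.27  1.07  0.   -0.66]
```

Call:
arm_command(translation=[[3,0,-0.1],[6,0,-0.2],[8,0,-0.2],[9,0,-0.2],[9,0,-0.2]], twist=[[0,0,0],[0,0,0],[0,0,0],[0,0,0],[0,0,0]], jaw=[0,0,0,0,0])

```text
time: 3.92
ee_pos: [0.446, -0.2326, 0.1584]
orientation: [0.707, -0.012, 0.707, 0.014]
ft_force: [-0.5, -0.0, 0.2]
finger_gap: 0.0426
```

Run:
```python
from h import *
snap("side"); p,W=snap("wrist","w2.png"); print(Rt()[1])
np.savez("w2.npz",W=W)
for q in ["cover","pull"]: find(p,W,q)
find(p,W,"screw_far","look_for",4)
```

```text
[ 0.44775324 -0.23420368  0.16093956]
spot_point cover [ 0.5286 -0.2362  0.0576] 0.67
spot_point pull [ 0.5311 -0.2316  0.1038] 0.89
```

View pics/w2.png

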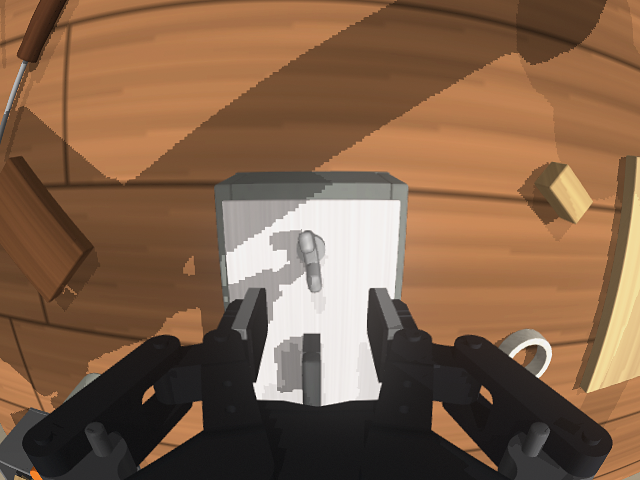

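Run:
```python
from h import *
p,_=snap("wrist"); W=np.load("w2.npz")["W"]
for u,v,z in [(224,201,.078),(401,201,.078),(307,237,.106),(316,287,.106),(315,246,.080),(312,360,.114),(312,334,.082)]: print(u,v,atz(p,W,u,v,z,True).round(4))
a=cv2.imread("pics/w2.png")[170:410,200:420]; cv2.imwrite("pics/w2z.png",cv2.resize(a,None,fx=2.5,fy=2.5,interpolation=cv2.INTER_CUBIC))
```

```text
224 201 [ 0.4188 -0.2917  0.078 ]
401 201 [ 0.4146 -0.1816  0.078 ]
307 237 [ 0.4322 -0.2387  0.106 ]
316 287 [ 0.4618 -0.2326  0.106 ]
315 246 [ 0.4453 -0.2339  0.08  ]
312 360 [ 0.5071 -0.2334  0.114 ]
312 334 [ 0.5076 -0.2337  0.082 ]
```

View pics/w2z.png

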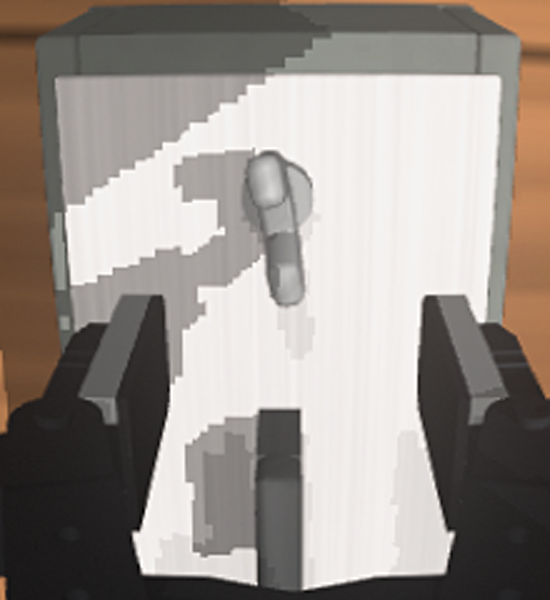

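```bash
python3 go.py .447 -.2350 .086 100
```

```text
T cm [ 7.55  0.01 -0.16] twist [-7.89  0.23  0.09]
4.2167 [ 0.4483 -0.235   0.1615] yaw 92.11 gap 0.0424 F [0.4 0.4 0.3] M [-0.02  0.03 -0.04] j [-0.63  0.3  -0.42  0.85  0.   -0.67]
```

Call:
arm_command(translation=[[1,0,-0.1],[2.5,0,-0.1],[4,0,-0.1],[5.5,0,-0.1],[6.5,0,-0.1],[7.2,0,-0.1],[7.5,0,-0.1],[7.5,0,-0.1],[7.5,0,-0.1]], twist=[[-2,0,0],[-4,0,0],[-6,0,0],[-8,0,0],[-8,0,0],[-8,0,0],[-8,0,0],[-8,0,0],[-8,0,0]], jaw=[0,0,0,0,0,0,0,0,0], newtons=20)

```text
time: 4.97
ee_pos: [0.448, -0.2354, 0.087]
orientation: [0.706, -0.063, 0.703, 0.062]
ft_force: [0.2, 1.3, -0.3]
finger_gap: 0.0427
```

```bash
python3 go.py .447 -.2350 .086 100
python3 -c "
from h import *
snap('wrist','w3.png')"
```

```text
T cm [ 0.1   0.05 -0.09] twist [0.09 0.26 0.14]
4.9667 [ 0.448  -0.2354  0.087 ] yaw 100.09 gap 0.0427 F [ 0.2  1.3 -0.3] M [-0.04  0.    0.03] j [-0.63  0.39 -0.51  0.66  0.   -0.81]
```

View pics/w3.png

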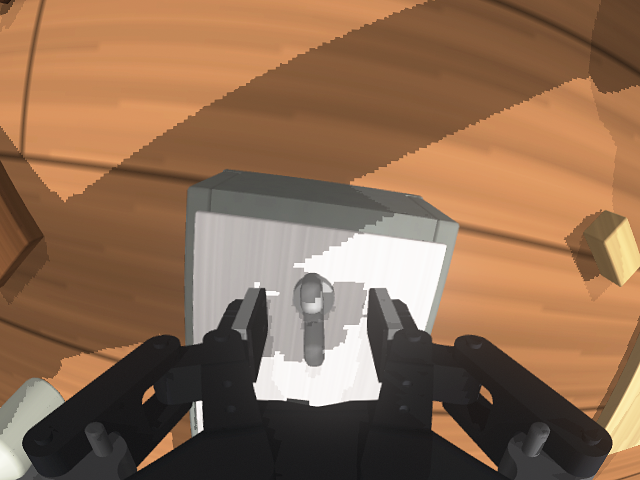

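Call:
arm_command(translation=[[0.1,0,0],[0.1,0,0],[0.1,0,0],[0.1,0,0],[0.1,0,0],[0.1,0,0]], twist=[[0,0,0],[0,0,0],[0,0,0],[0,0,0],[0,0,0],[0,0,0]], jaw=[-0.5,-1,-1,-1,-1,-1], newtons=20)

```text
time: 5.52
ee_pos: [0.4485, -0.2357, 0.0867]
orientation: [0.706, -0.063, 0.702, 0.061]
ft_force: [-1.2, 0.4, 4.2]
finger_gap: 0.0079
```

```bash
python3 go.py .447 -.2350 .086 100
```

```text
T cm [ 0.07  0.1  -0.14] twist [0.1  0.32 0.2 ]
5.5167 [ 0.4485 -0.2357  0.0867] yaw 100.1 gap 0.0079 F [-1.2  0.4  4.2] M [0.05 0.09 0.07] j [-0.63  0.39 -0.51  0.66  0.   -0.81]
```

Call:
arm_command(translation=[[0,0,0],[0,0,0],[0,0,0],[0,0,0],[0,0,0],[0,0,0],[0,0,0],[0,0,0],[0,0,0],[0,0,0],[0,0,0],[0,0,0]], twist=[[-3,0,0],[-9,0,0],[-15,0,0],[-21,0,0],[-27,0,0],[-33,0,0],[-40,0,0],[-47,0,0],[-54,0,0],[-61,0,0],[-68,0,0],[-74,0,0]], jaw=[-1,-1,-1,-1,-1,-1,-1,-1,-1,-1,-1,-1])

```text
time: 6.52
ee_pos: [0.4463, -0.2336, 0.0866]
orientation: [0.525, -0.475, 0.523, 0.475]
ft_force: [-6.6, 4.9, 11.4]
finger_gap: 0.0074
```

```bash
python3 go.py .447 -.2350 .086 176
```

```text
T cm [ 0.06 -0.08 -0.13] twist [-1.57  0.08  0.12]
6.5167 [ 0.4463 -0.2336  0.0866] yaw 174.43 gap 0.0074 F [-6.6  4.9 11.4] M [ 1.27  1.41 -0.04] j [-0.63  0.39 -0.51  0.67  0.   -2.1 ]
```

Call:
arm_command(translation=[[0,0,0],[0,0,0],[0,0,0],[0,0,0],[-2,0,0],[-5,0,0],[-7,0,0],[-7,0,0]], twist=[[0,0,0],[0,0,0],[0,0,0],[0,0,0],[0,0,0],[0,0,0],[0,0,0],[0,0,0]], jaw=[-0.4,0,0,0,0,0,0,0])

```text
time: 7.18
ee_pos: [0.4486, -0.2356, 0.1606]
orientation: [0.525, -0.478, 0.523, 0.472]
ft_force: [0.9, 0.2, 0.7]
finger_gap: 0.0428
```

```bash
python3 go.py .617 -.229 .16 95
python3 - <<'E'
from h import *
p,W=snap("side","s4.png"); find(p,W,"pull"); find(p,W,"screw_far","look_for",3)
a=cv2.imread("pics/s4.png")[300:440,240:480]; cv2.imwrite("pics/s4z.png",cv2.resize(a,None,fx=3.3,fy=3.3,interpolation=cv2.INTER_CUBIC))
E
```

```text
T cm [  0.19 -16.69   2.3 ] twist [79.38  0.22  0.48]
7.1833 [ 0.4486 -0.2356  0.1606] yaw 174.39 gap 0.0428 F [0.9 0.2 0.7] M [-0.03 -0.04  0.07] j [-0.63  0.3  -0.42  0.84  0.   -2.1 ]
spot_point pull [ 0.5321 -0.2357  0.1042] 0.7
look_for screw_far [ 0.6165 -0.2313  0.0922] 0.64
```

View pics/s4z.png

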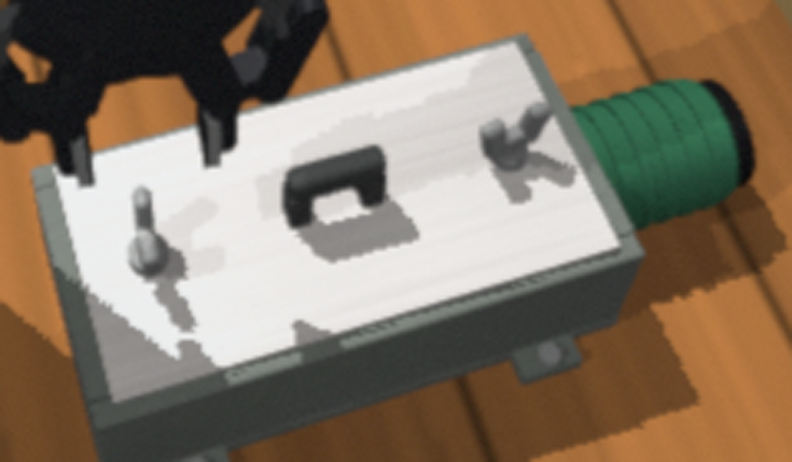

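Call:
arm_command(translation=[[0,-1,0.2],[0,-2.5,0.4],[0,-4,0.6],[0,-5.5,0.9],[0,-7,1.1],[0,-8.5,1.3],[0,-10,1.5],[0,-11.5,1.7],[0,-13,1.9],[0,-14.5,2.1],[0,-16,2.2],[0,-16.7,2.2]], twist=[[5,0,0],[12,0,0],[19,0,0],[26,0,0],[33,0,0],[40,0,0],[47,0,0],[54,0,0],[61,0,0],[68,0,0],[74,0,0],[77,0,0]], jaw=[0,0,0,0,0,0,0,0,0,0,0,0])

```text
time: 8.33
ee_pos: [0.6152, -0.2276, 0.1544]
orientation: [0.706, -0.043, 0.706, 0.045]
ft_force: [-0.2, 0.4, 0.1]
finger_gap: 0.0426
```

```bash
python3 - <<'E'
from h import *
snap("side"); snap("scene"); p,W=snap("wrist","w5.png"); np.savez("w5.npz",W=W)
a=cv2.imread("pics/w5.png")[170:410,200:420]; cv2.imwrite("pics/w5z.png",cv2.resize(a,None,fx=2.5,fy=2.5,interpolation=cv2.INTER_CUBIC))
E
python3 go.py .617 -.23 .086 95
```

```text
T cm [ 6.86 -0.29  0.3 ] twist [ 2.49 -0.01 -0.14]
8.4833 [ 0.6137 -0.2276  0.1546] yaw 97.49 gap 0.0429 F [0.3 0.2 0.2] M [ 0.05  0.07 -0.02] j [-0.47  0.57 -0.    1.    0.   -0.6 ]
```

View pics/w5z.png

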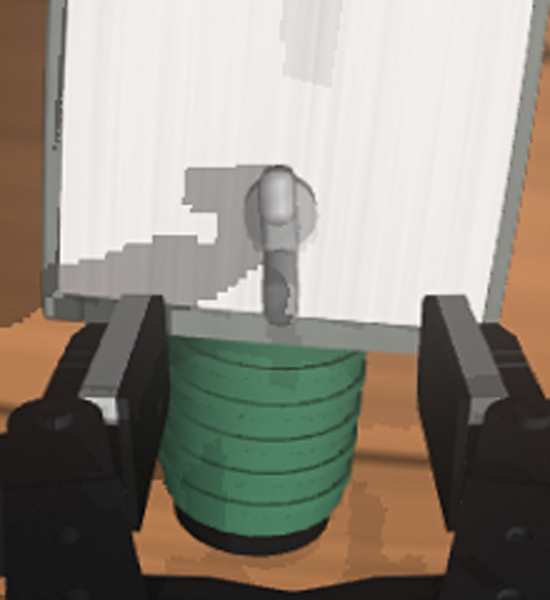

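```bash
python3 - <<'E'
from h import *
p,_=snap("wrist"); W=np.load("w5.npz")["W"]
for u,v,z in [(311,242,.106),(312.4,294,.106),(312.8,253,.080)]: print(u,v,atz(p,W,u,v,z,True).round(4))
E
python3 go.py .6165 -.2305 .086 97
```

```text
311 242 [ 0.6013 -0.2318  0.106 ]
312.4 294 [ 0.6314 -0.2272  0.106 ]
312.8 253 [ 0.6159 -0.2292  0.08  ]
T cm [ 6.9  -0.34  0.28] twist [ 0.48 -0.01 -0.14]
8.5333 [ 0.6133 -0.2277  0.155 ] yaw 97.48 gap 0.0428 F [-0.1  0.1 -0.5] M [-0.02 -0.01 -0.  ] j [-0.47  0.57 -0.    1.    0.   -0.6 ]
```

Call:
arm_command(translation=[[1,-0.2,0.2],[2.5,-0.3,0.3],[4,-0.3,0.3],[5.5,-0.3,0.3],[6.3,-0.3,0.3],[6.8,-0.3,0.3],[6.9,-0.3,0.3],[6.9,-0.3,0.3]], twist=[[-0.5,0,0],[-0.5,0,0],[-0.5,0,0],[-0.5,0,0],[-0.5,0,0],[-0.5,0,0],[-0.5,0,0],[-0.5,0,0]], jaw=[0,0,0,0,0,0,0,0])

```text
time: 9.2
ee_pos: [0.6165, -0.2301, 0.0858]
orientation: [0.705, -0.048, 0.706, 0.05]
ft_force: [-0.1, 0.7, 0.6]
finger_gap: 0.043
```

```bash
python3 go.py .617 -.23 .086 98
python3 -c "
from h import *
snap('wrist','w6.png')
a=cv2.imread('pics/w6.png')[170:410,200:420]; cv2.imwrite('pics/w6z.png',cv2.resize(a,None,fx=2.5,fy=2.5,interpolation=cv2.INTER_CUBIC))"
```

```text
T cm [-0.02  0.01  0.05] twist [-0.02 -0.02 -0.15]
9.2 [ 0.6165 -0.2301  0.0858] yaw 97.98 gap 0.043 F [-0.1  0.7  0.6] M [-0.01 -0.02  0.01] j [-0.47  0.64 -0.07  0.86  0.   -0.61]
```

View pics/w6z.png

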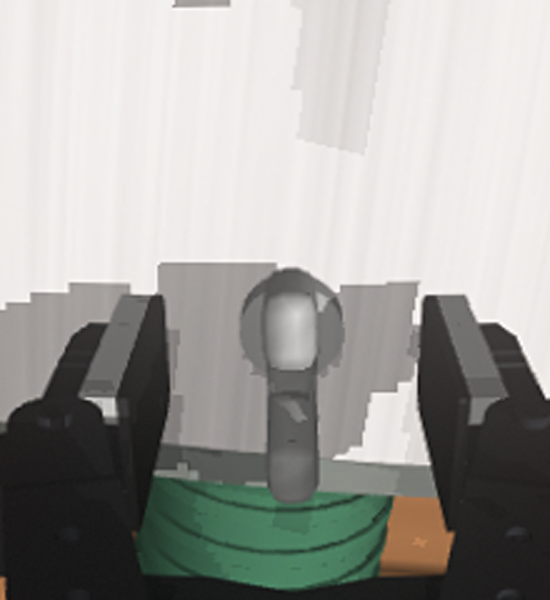

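Wing at zoomed col 291, finger middle at 293, aligned. Close.

Call:
arm_command(translation=[[0,0,0],[0,0,0],[0,0,0],[0,0,0],[0,0,0],[0,0,0]], twist=[[0,0,0],[0,0,0],[0,0,0],[0,0,0],[0,0,0],[0,0,0]], jaw=[-0.5,-1,-1,-1,-1,-1], newtons=20)

```text
time: 9.75
ee_pos: [0.6175, -0.2305, 0.0874]
orientation: [0.706, -0.049, 0.705, 0.05]
ft_force: [-0.5, 1.6, 6.2]
finger_gap: 0.0074
```

Call:
arm_command(translation=[[0,0,0],[0,0,0],[0,0,0],[0,0,0],[0,0,0],[0,0,0],[0,0,0],[0,0,0],[0,0,0],[0,0,0],[0,0,0],[0,0,0]], twist=[[-4,0,0],[-10,0,0],[-17,0,0],[-24,0,0],[-31,0,0],[-38,0,0],[-45,0,0],[-52,0,0],[-59,0,0],[-66,0,0],[-72,0,0],[-76,0,0]], jaw=[-1,-1,-1,-1,-1,-1,-1,-1,-1,-1,-1,-1])

```text
time: 10.75
ee_pos: [0.6161, -0.2292, 0.0873]
orientation: [0.525, -0.473, 0.524, 0.476]
ft_force: [-3.3, 4.2, 6.5]
finger_gap: 0.0073
```

```bash
python3 go.py .617 -.23 .086 174
```

```text
T cm [ 0.13 -0.09 -0.07] twist [ 0.28  0.21 -0.08]
10.75 [ 0.6161 -0.2292  0.0873] yaw 174.28 gap 0.0073 F [-3.3  4.2  6.5] M [ 0.71  0.92 -0.08] j [-0.47  0.64 -0.07  0.86  0.   -1.94]
```

Call:
arm_command(translation=[[0,0,0],[0,0,0],[0,0,0],[0,0,0],[-2,0,0],[-5,0,0],[-8,0,0],[-8,0,0]], twist=[[0,0,0],[0,0,0],[0,0,0],[0,0,0],[0,0,0],[0,0,0],[0,0,0],[0,0,0]], jaw=[-0.4,0,0,0,0,0,0,0])

```text
time: 11.42
ee_pos: [0.6196, -0.2313, 0.1738]
orientation: [0.526, -0.476, 0.523, 0.472]
ft_force: [1.0, -0.3, 0.4]
finger_gap: 0.0429
```

```bash
python3 go.py .5325 -.2325 .16 92
python3 - <<'E'
from h import *
p,W=snap("scene","c7.png"); find(p,W,"pull"); 
a=cv2.imread("pics/c7.png")[130:300,130:310]; cv2.imwrite("pics/c7z.png",cv2.resize(a,None,fx=3.3,fy=3.3,interpolation=cv2.INTER_CUBIC))
p,W=snap("side","s7.png"); find(p,W,"pull")
a=cv2.imread("pics/s7.png")[300:440,240:480]; cv2.imwrite("pics/s7z.png",cv2.resize(a,None,fx=3.3,fy=3.3,interpolation=cv2.INTER_CUBIC))
E
```

```text
T cm [ 1.32  8.66 -1.  ] twist [82.23  0.32  0.38]
11.4167 [ 0.6196 -0.2313  0.1738] yaw 174.23 gap 0.0429 F [ 1.  -0.3  0.4] M [-0.04 -0.1  -0.01] j [-0.47  0.57  0.03  1.03  0.   -1.94]
spot_point pull [ 0.534  -0.2321  0.1088] 0.94
spot_point pull [ 0.5345 -0.2371  0.1061] 0.89
```

View pics/c7z.png

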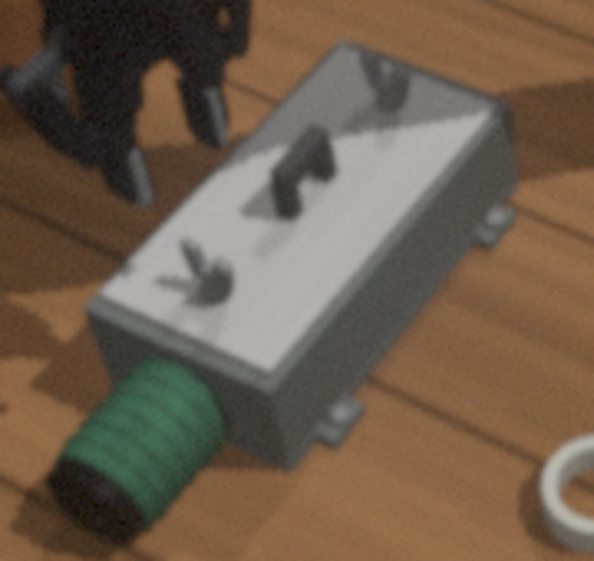

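View pics/s7z.png

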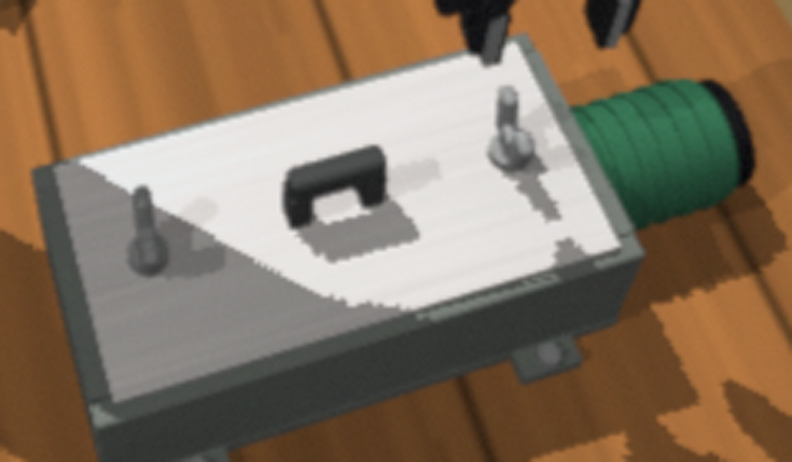

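Call:
arm_command(translation=[[0,0.7,0],[0,1.5,-0.1],[0.2,2.2,-0.2],[0.4,3,-0.3],[0.6,3.7,-0.4],[0.8,4.4,-0.5],[1,5.2,-0.6],[1.2,6,-0.7],[1.3,6.7,-0.8],[1.3,7.5,-0.9],[1.3,8.3,-1],[1.3,8.6,-1]], twist=[[6,0,0],[13,0,0],[20,0,0],[27,0,0],[34,0,0],[41,0,0],[48,0,0],[55,0,0],[62,0,0],[69,0,0],[76,0,0],[82.2,0,0]], jaw=[0,0,0,0,0,0,0,0,0,0,0,0])

```text
time: 12.62
ee_pos: [0.527, -0.2299, 0.1518]
orientation: [0.705, -0.008, 0.709, 0.012]
ft_force: [-0.2, -0.5, 0.8]
finger_gap: 0.0427
```

```bash
python3 - <<'E'
from h import *
snap("side"); snap("scene"); p,W=snap("wrist","w8.png"); find(p,W,"pull")
E
python3 go.py .5322 -.2325 .085 92
```

```text
T cm [ 6.76 -0.27  0.37] twist [ 0.2  -0.19 -0.3 ]
12.8167 [ 0.5287 -0.2303  0.1526] yaw 92.2 gap 0.0428 F [ 0.2 -0.8 -0.2] M [-0.    0.   -0.01] j [-0.54  0.44 -0.23  0.9   0.   -0.58]
```

View pics/w8.png

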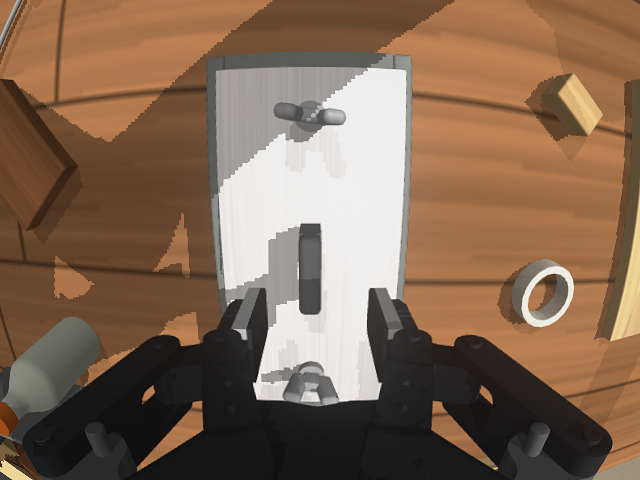

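Call:
arm_command(translation=[[1,-0.1,0.2],[2.5,-0.3,0.4],[4,-0.3,0.4],[5.5,-0.3,0.4],[6.3,-0.3,0.4],[6.7,-0.3,0.4],[6.7,-0.3,0.4],[6.7,-0.3,0.4]], twist=[[0.2,0,0],[0.2,0,0],[0.2,0,0],[0.2,0,0],[0.2,0,0],[0.2,0,0],[0.2,0,0],[0.2,0,0]], jaw=[0,0,0,0,0,0,0,0])

```text
time: 13.48
ee_pos: [0.5328, -0.2329, 0.0857]
orientation: [0.706, -0.011, 0.708, 0.014]
ft_force: [-0.3, -0.8, 0.9]
finger_gap: 0.0429
```

```bash
python3 - <<'E'
from h import *
snap("wrist","w9.png")
E
python3 go.py .5322 -.2325 .085 92
```

```text
T cm [ 0.11  0.06 -0.09] twist [ 0.02 -0.14 -0.27]
13.5333 [ 0.5331 -0.233   0.0861] yaw 92.02 gap 0.043 F [-0.3 -0.8 -0.3] M [-0.06  0.03  0.01] j [-0.54  0.52 -0.29  0.76  0.   -0.58]
```

View pics/w9.png

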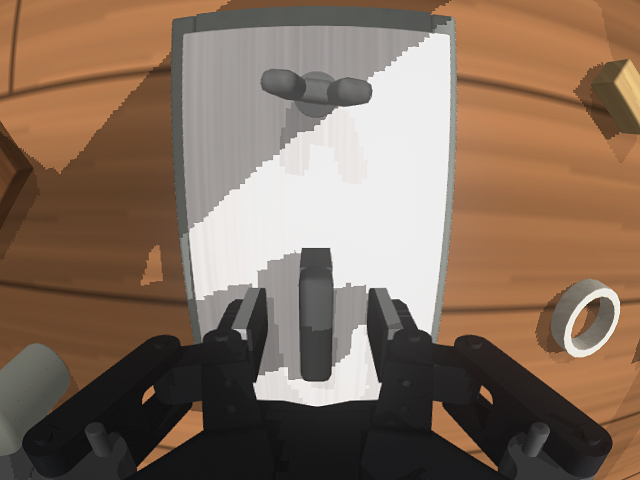

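Call:
arm_command(translation=[[0,0,0],[0,0,0],[0,0,0],[0,0,0],[0,0,0],[0,0,0],[0,0,0]], twist=[[0,0,0],[0,0,0],[0,0,0],[0,0,0],[0,0,0],[0,0,0],[0,0,0]], jaw=[-0.5,-1,-1,-1,-1,-1,-1], newtons=60)

```text
time: 14.12
ee_pos: [0.5337, -0.2334, 0.0871]
orientation: [0.707, -0.011, 0.707, 0.014]
ft_force: [-1.6, 0.6, 6.7]
finger_gap: 0.0106
```

Call:
arm_command(translation=[[-0.5,0,0],[-1,0,0],[-1.8,0,0],[-2.6,0,0],[-3.5,0,0],[-4.5,0,0],[-5.5,0,0],[-6.5,0,0],[-7.5,0,0],[-8,0,0],[-8,0,0]], twist=[[0,0,0],[0,0,0],[0,0,0],[0,0,0],[0,0,0],[0,0,0],[0,0,0],[0,0,0],[0,0,0],[0,0,0],[0,0,0]], jaw=[-1,-1,-1,-1,-1,-1,-1,-1,-1,-1,-1])

```text
time: 15.03
ee_pos: [0.5347, -0.2342, 0.1689]
orientation: [0.708, -0.012, 0.706, 0.013]
ft_force: [-0.1, 0.1, -3.6]
finger_gap: 0.0109
```

```bash
python3 - <<'E'
from h import *
p,W=snap("side","s10.png"); find(p,W,"pull"); find(p,W,"cover")
E
python3 go.py .496 .189 .18 95.3
```

```text
spot_point pull [ 0.5321 -0.2352  0.187 ] 0.88
spot_point cover [ 0.5362 -0.2357  0.135 ] 0.98
T cm [-1.15 42.36 -2.26] twist [-3.28 -0.08 -0.24]
15.1833 [ 0.5335 -0.2335  0.1667] yaw 92.02 gap 0.011 F [-0.5 -0.3 -4. ] M [-0.02 -0.02  0.03] j [-0.54  0.44 -0.2   0.94  0.   -0.58]
```

View pics/s10.png

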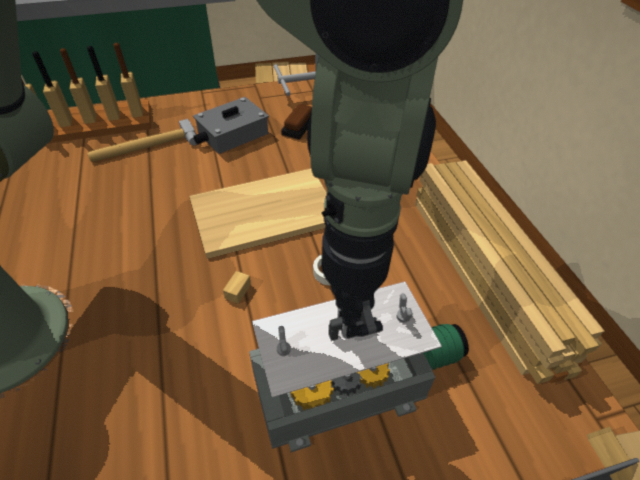

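Call:
arm_command(translation=[[-0.5,1,0],[-1,2.5,0],[-1.2,4.5,-0.2],[-1.2,7,-0.4],[-1.2,9.5,-0.6],[-1.2,12,-0.8],[-1.2,14.5,-1],[-1.2,17,-1.2],[-1.2,19.5,-1.4],[-1.2,22,-1.6],[-1.2,24.5,-1.8],[-1.2,27,-2]], twist=[[0,0,0],[0,0,0],[-0.5,0,0],[-1,0,0],[-1.5,0,0],[-2,0,0],[-2.5,0,0],[-3,0,0],[-3.3,0,0],[-3.3,0,0],[-3.3,0,0],[-3.3,0,0]], jaw=[-1,-1,-1,-1,-1,-1,-1,-1,-1,-1,-1,-1])

```text
time: 16.18
ee_pos: [0.5029, 0.0381, 0.1801]
orientation: [0.706, -0.031, 0.707, 0.035]
ft_force: [0.1, 0.7, -4.1]
finger_gap: 0.0108
```

```bash
python3 go.py .496 .189 .18 95.3
```

```text
T cm [ 0.09 15.09  0.73] twist [ 0.07 -0.09 -0.28]
16.1833 [0.5029 0.0381 0.1801] yaw 95.37 gap 0.0108 F [ 0.1  0.7 -4.1] M [ 0.05 -0.05 -0.05] j [-0.07  0.29 -0.39  0.9   0.   -0.17]
```

Call:
arm_command(translation=[[0,2.5,0.1],[0,5,0.2],[0,7.5,0.3],[0,10,0.5],[0,12,0.6],[0,13.5,0.7],[0,14.7,0.7],[0,15.1,0.7],[0,15.1,0.7]], twist=[[0,0,0],[0,0,0],[0,0,0],[0,0,0],[0,0,0],[0,0,0],[0,0,0],[0,0,0],[0,0,0]], jaw=[-1,-1,-1,-1,-1,-1,-1,-1,-1])

```text
time: 16.93
ee_pos: [0.4949, 0.1902, 0.1809]
orientation: [0.706, -0.032, 0.707, 0.036]
ft_force: [-0.3, 0.1, -5.8]
finger_gap: 0.0111
```

```bash
python3 - <<'E'
from h import *
p,W=snap("side","s11.png"); find(p,W,"pull"); find(p,W,"board_top")
p,W=snap("scene","c11.png"); find(p,W,"pull"); find(p,W,"board_top")
p,W=snap("wrist","w11.png"); find(p,W,"pull")
E
python3 go.py .496 .189 .067 95.3
```

```text
spot_point pull [0.491  0.1856 0.2008] 0.69
spot_point board_top [0.4969 0.19   0.0156] 0.92
spot_point board_top [0.4927 0.1854 0.1992] 0.61
spot_point pull [0.4959 0.1885 0.2048] 0.84
spot_point board_top [0.4989 0.1905 0.0221] 0.92
T cm [11.39  0.    0.04] twist [ 0.01 -0.09 -0.27]
17.3333 [0.4958 0.1884 0.1809] yaw 95.31 gap 0.0109 F [ 0.8 -0.6 -3.9] M [ 0.   -0.03  0.04] j [ 0.22  0.33 -0.32  0.92  0.    0.13]
```

View pics/s11.png

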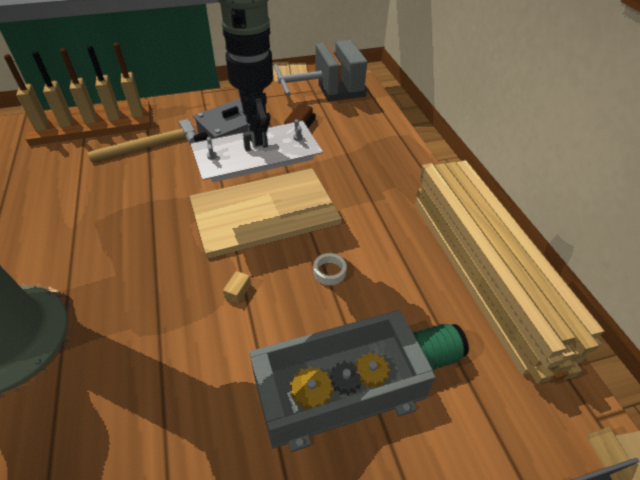

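View pics/c11.png

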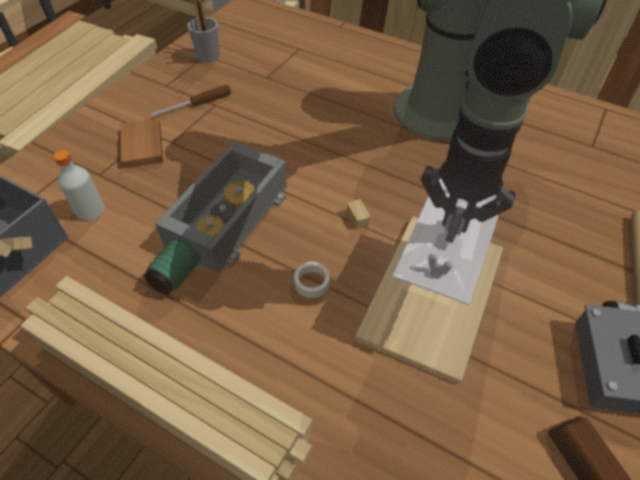

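View pics/w11.png

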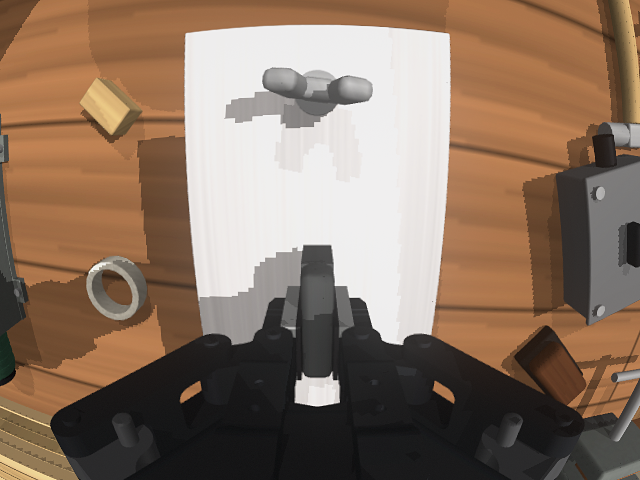

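Call:
arm_command(translation=[[1,0,0.1],[2.5,0.1,0.1],[4,0.1,0.1],[5.5,0.1,0.1],[7,0.1,0.1],[8.5,0.1,0.1],[10,0.1,0.1],[11,0.1,0.1],[11.6,0.1,0.1],[12,0.1,0.1],[12.2,0.1,0.1],[12.4,0.1,0.1]], twist=[[0,0,0],[0,0,0],[0,0,0],[0,0,0],[0,0,0],[0,0,0],[0,0,0],[0,0,0],[0,0,0],[0,0,0],[0,0,0],[0,0,0]], jaw=[-1,-1,-1,-1,-1,-1,-1,-1,-1,-1,-1,-1])

```text
time: 18.33
ee_pos: [0.497, 0.1902, 0.0571]
orientation: [0.706, -0.031, 0.707, 0.034]
ft_force: [0.7, -1.0, -4.4]
finger_gap: 0.011
```

```bash
python3 go.py .497 .1895 .047 95.3
```

```text
T cm [ 1.01 -0.07 -0.  ] twist [ 0.   -0.04 -0.29]
18.3333 [0.497  0.1902 0.0571] yaw 95.3 gap 0.011 F [ 0.7 -1.  -4.4] M [ 0.03 -0.01 -0.06] j [ 0.22  0.48 -0.46  0.63  0.01  0.13]
```

Call:
arm_command(translation=[[0.1,0,0],[0.2,0,0],[0.35,0,0],[0.5,0,0],[0.6,0,0],[0.7,0,0],[0.8,0,0],[0.85,0,0],[0.9,0,0],[0.9,0,0]], twist=[[0,0,0],[0,0,0],[0,0,0],[0,0,0],[0,0,0],[0,0,0],[0,0,0],[0,0,0],[0,0,0],[0,0,0]], jaw=[-1,-1,-1,-1,-1,-1,-1,-1,-1,-1])

```text
time: 19.17
ee_pos: [0.4969, 0.1902, 0.048]
orientation: [0.706, -0.031, 0.707, 0.034]
ft_force: [-1.1, -0.1, -3.8]
finger_gap: 0.011
```

```bash
python3 go.py .497 .1895 .047 95.3
```

```text
T cm [ 0.1  -0.07  0.  ] twist [ 0.   -0.05 -0.28]
19.1667 [0.4969 0.1902 0.048 ] yaw 95.3 gap 0.011 F [-1.1 -0.1 -3.8] M [ 0.02  0.   -0.  ] j [ 0.22  0.49 -0.47  0.61  0.01  0.13]
```

Still carrying the weight; creep down 2 mm.

Call:
arm_command(translation=[[0.05,0,0],[0.1,0,0],[0.1,0,0],[0.15,0,0],[0.15,0,0]], twist=[[0,0,0],[0,0,0],[0,0,0],[0,0,0],[0,0,0]], jaw=[-1,-1,-1,-1,-1])

```text
time: 19.58
ee_pos: [0.497, 0.1904, 0.0471]
orientation: [0.706, -0.031, 0.707, 0.035]
ft_force: [-1.9, 0.3, 3.0]
finger_gap: 0.0112
```

```bash
python3 go.py .497 .1895 .047 95.3
```

```text
T cm [ 0.01 -0.09 -0.01] twist [ 0.01 -0.03 -0.29]
19.5833 [0.497  0.1904 0.0471] yaw 95.31 gap 0.0112 F [-1.9  0.3  3. ] M [-0.04  0.51 -0.04] j [ 0.22  0.49 -0.47  0.61  0.01  0.13]
```

Call:
arm_command(translation=[[0,0,0],[0,0,0],[0,0,0],[0,0,0],[0,0,0],[-1,0,0],[-3,0,0],[-6,0,0],[-9,0,0],[-12,0,0],[-13,0,0],[-13,0,0]], twist=[[0,0,0],[0,0,0],[0,0,0],[0,0,0],[0,0,0],[0,0,0],[0,0,0],[0,0,0],[0,0,0],[0,0,0],[0,0,0],[0,0,0]], jaw=[-0.7,-0.3,0,0,0,0,0,0,0,0,0,0])

```text
time: 20.58
ee_pos: [0.4994, 0.1902, 0.1807]
orientation: [0.708, -0.031, 0.704, 0.035]
ft_force: [-0.3, 0.0, 0.1]
finger_gap: 0.0424
```

```bash
python3 - <<'E'
from h import *
p,W=snap("side","s12.png"); find(p,W,"pull"); find(p,W,"cover"); find(p,W,"board_top")
p,W=snap("scene","c12.png"); find(p,W,"pull"); find(p,W,"board_top")
p,W=snap("wrist","w12.png"); find(p,W,"pull"); find(p,W,"cover")
a=cv2.imread("pics/s12.png")[140:280,160:380]; cv2.imwrite("pics/s12z.png",cv2.resize(a,None,fx=3.3,fy=3.3,interpolation=cv2.INTER_CUBIC))
E
python3 go.py
```

```text
spot_point pull [0.4928 0.1882 0.0657] 0.94
spot_point cover [0.4961 0.191  0.0152] 0.83
spot_point pull [0.4971 0.1917 0.0677] 0.86
spot_point pull [0.4945 0.1901 0.0628] 0.76
spot_point cover [0.4966 0.188  0.0169] 0.87
21.0833 [0.4967 0.1896 0.1763] yaw 95.31 gap 0.0427 F [ 0.  -0.8  0.9] M [-0.03 -0.   -0.04] j [ 0.22  0.34 -0.33  0.91  0.01  0.13]
```

View pics/s12z.png

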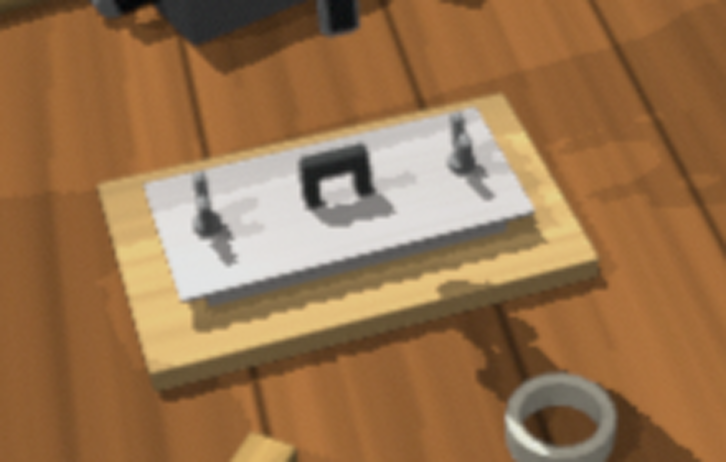

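View pics/w12.png

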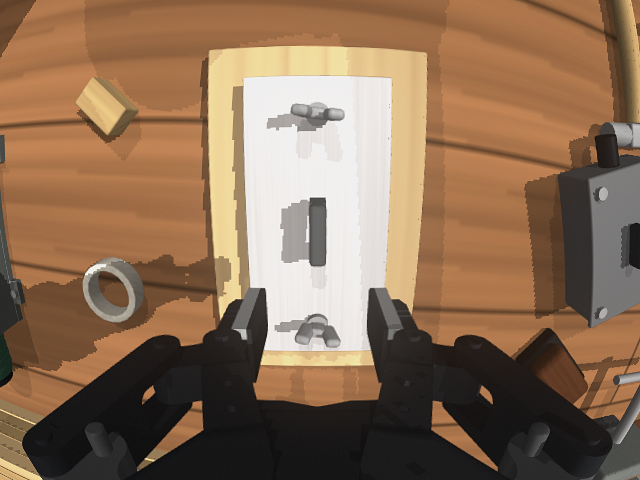

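The cover lies flat and centred on the board, aligned with it, with both wings across and the gripper clear. I'm handing in.

```bash
python3 -c "
from workcell import job_done
print(job_done())"
```

```text
the job is handed in; nothing more can be done
None
```

The cover is off the gear housing and lying on the plywood board. I turned both wing screws about 75° anticlockwise while the cover stayed on. Then I lifted it by the bar pull, lowered it until the wrist force showed contact, let go and raised the arm clear.

Last checks, at about 21 s on the robot's clock:
- **Position:** three cameras put the pull at about (0.495, 0.190, 0.065) m. The board's centre is about (0.497, 0.190) m, measured before the cover was lowered. The offset is a few millimetres, and the height matches a cover standing on its lips.
- **Attitude:** in the side and wrist pictures the cover is right way up and flat, with its length along the board's.
- **Screws:** both wings still point across the cover. I estimate about 1.4 rad from the gripper's turn, as I couldn't read the joint values directly.
- **Robot:** the gripper was open and about 13 cm above the cover, with the force reading near zero.

No check failed. The network gave two odd readings:
- **Cover origin:** about 2 mm below the board's top, which is within its stated error.
- **Board detection:** one low-confidence hit during the carry landed at the height of the held cover. I ignored it.

The hand-in gave no verdict.

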